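# Switch off the boot warmer and slide the hot shoehorn out over its front edge

## Task

A steel shoehorn was left lying on the boot warmer tray and is too hot to take hold of. First switch the warmer off by pressing down the raised end of its rocker switch; then push the shoehorn gently over the ribs with the fingertips, never gripping or lifting it, until its handle end sticks out about 4 cm beyond the tray's front edge, so that it can cool and be picked up there later. Leave the boots and everything else as they are, and finish clear of it all.

Things in the scene. Friction and masses are not known exactly. Their poses are not given: they have to be found in the camera images.
- tray: electric boot warmer, a fixed grey plastic tray, 300 mm front to back (its x) by 600 mm wide (its y). Origin: centre of its underside, at bench height; -x is its front, facing the robot. Top: a level bed of flat ribs running front to back, 38 mm above the bench. Left, right and back have a rim 8 mm wide that rises 12 mm above the ribs; the front has none: the ribs end at a square edge
- front_edge (a point): middle of the tray's front edge, at the height of the rib tops (38 mm above the bench); axes as the tray's: -x points out over the edge, towards the robot, z up. The overhang of the shoehorn is minus the x of handle_end in this frame
- rocker (a joint): black V-shaped rocker, 22 mm (tray x) by 30 mm (tray y), tipping about an axis along the tray's x, 52 mm above the bench. 0 = on (the start): its +y half lies level, its -y half, the tray's outer side, slopes up to 58 mm. 0.40 rad = off: -y half pressed level, the other stands up. About 3 N on the raised end; stays where it is left; stops at 0 and 0.40
- rocker_raised_end (a point): the spot to press: top of the rocker's raised half, 12 mm from its axis, 57 mm above the bench when on, 52 mm when off (it moves with the rocker). The switch sits in a pod in the tray's front right (-x, -y) corner: 64 mm (x) by 88 mm (y), centred under the rocker at tray x -118 mm, y -248 mm, top 48 mm above the bench; black bezel round the rocker to 50 mm
- shoehorn: stainless shoehorn of 3 mm sheet, 170 mm long, about 90 g, loose on the ribs, handle to the front. Origin: mid length, at rib height; x from handle to blade, z up. Handle: flat strap 18 mm wide with a 22 mm round eye at -x. Blade at +x: shallow arch, hollow side down, up to 42 mm wide, crown 8.5 mm above the ribs. It slides with friction of about 0.6
- handle_end (a point): outermost point of the shoehorn's round handle end, on its underside, 85 mm from its origin along -x
- blade_end (a point): outermost point of the shoehorn's half-oval blade end, 85 mm from its origin along +x, at rib height; the sheet there stands from 5.5 to 8.5 mm above the ribs, and its outline falls back 2 mm at 9 mm either side of the middle
- boot_inner: child's brown leather ankle boot, 190 x 73 x 132 mm high, loose, standing on the left part of the tray (+y), toe to the front; the boot nearer the shoehorn. Origin: centre of the sole, underside. Leave alone
- boot_outer: the other boot of the pair, beside the first, nearer the tray's left rim. Leave alone
- key: brass door key on a steel ring, about 90 mm long, 4 mm high, lying on the bench in front of the tray. Origin: near its middle, underside. Leave alone
- trinket_bowl: white porcelain bowl, 110 mm across, 45 mm high, on the bench left of the robot's front. Origin: centre of its underside. Leave alone
- umbrella_handle: walnut crook umbrella handle with chrome caps, about 200 x 107 mm, 25 mm high, lying on the bench left of the tray. Origin: 75 mm from its straight end, underside. Leave alone
- polish_tin: round aluminium polish tin, 79 mm across, 24 mm high, on the bench right of the tray. Origin: centre of its underside. Leave alone
- shoe_brush: wooden shoe brush, 150 x 50 x 44 mm, bristles down, on the bench right of the tray. Origin: centre of its underside. Leave alone
There are look-alikes about, which are no part of the job. Of the things like the shoehorn, leave any that is orange or turquoise; of the rest the larger one is meant.

How it is judged:
On the way, in this order (a step that is already met when the one before it is completed fails the run):
1. the rocker switch is pressed over to off (value of joint rocker above 0.28 rad), for 0.2 s.
2. the shoehorn lies on the tray with its handle end 30 to 50 mm beyond the front edge (x of handle_end in the frame of front_edge between -0.05 and -0.03 m and z of shoehorn in the frame of front_edge between -0.003 and 0.003 m and angle between shoehorn's own z axis and vertical below 0.05 rad), for 0.2 s.
At the end, for the whole second after the job is handed in: the rocker is off (joint above 0.28 rad of 0.40); the shoehorn rests flat on the ribs (height within 3 mm, tilt under 0.05 rad), at rest, with its handle end 30 to 50 mm beyond the tray's front edge, measured square to the edge (all of step 2 and value of joint rocker above 0.28 rad and linear speed of shoehorn below 0.01 m/s); the robot touches nothing.
It fails at once if the shoehorn is lifted or tipped (more than 12 mm off the ribs, or 0.2 rad) (z of shoehorn in the frame of front_edge above 0.012 m or angle between shoehorn's own z axis and vertical above 0.2 rad).
It fails at once if the shoehorn is gripped or handled roughly (the fingers press on it with more than 30 N) (contact force between the fingers and shoehorn above 30 N).
It fails at once if a boot is disturbed (moves more than 15 mm) (distance of any of boot_inner, boot_outer from where it was at the start of the episode above 0.015 m).
It fails at once if the key, bowl, umbrella handle, tin or brush is disturbed (moves more than 15 mm) (distance of any of key, trinket_bowl, umbrella_handle, polish_tin, shoe_brush from where it was at the start of the episode above 0.015 m).
It also fails if it takes over 45 s, if anything falls off the work surface, if the arm or the gripper's body presses on something with over 40 N, if the wrist force passes 120 N, or if a joint passes its speed limit or range.

## Robot

A 6-joint arm with a two-finger parallel gripper is mounted at the origin on the work surface. World frame = base frame: x ahead of the robot, y to its left, z up, the work surface at z = 0. Lengths are in m, angles in rad, forces in N, time in s.
With the tool pointing down it reaches from about 0.4 to 0.825 m from the base axis. Payload 7 kg.
Tool frame: the origin (TCP) lies at the very end of the fingers, on their centre line; the grasp point (between the pads) lies 19 mm behind it; z points along the fingers, y is the line along which they close (so a half turn about z gives the same grasp; the last joint's range is limited). The gripper opens to 88 mm and grips with 3 to 60 N. Pads are 19 mm wide; open, the fingers measure 130 mm over their backs; the gripper's body (78 mm by 193 mm) begins 47 mm behind the grasp point.
Start: joints at [1.626, 0.359, 0.012, 0, -1.224, -0.288], TCP at [0.156, 0.657, 0.227] pointing down, gripper open.
Joint ranges: [-3.07, 3.07], [-1.43, 2.12], [-1.02, 1.25], [-3.03, 1.67], [-3.05, -0], [-3.03, 3.03]. Speed limits (rad/s): [2.39, 2.39, 3.01, 3.14, 3.14, 3.14].

## Interface

Orientations are given as [roll, pitch, yaw] about the fixed x, y, z axes, in that order (R = Rz(yaw) Ry(pitch) Rx(roll)).
In Python, from station import arm, vision gives the robot as it stands. The module is installed in compiled form; this text tells all that it offers.
- The arm moves only by the tool jog_arm, never from a script. Its argument "steps" is a list that holds one entry, the list of rows, each a list of 7 numbers: the closure in counts, from 0 (fully open) to 255 (shut), then the shift along the tool's x, y, z scaled (see below), then the turn, a rotation vector about the tool's x, y, z scaled (see below). In form: [[[grip, dx, dy, dz, rx, ry, rz], ...]]. A call has 1 to 8 rows; each row is the pose to reach, as a shift and turn from the pose commanded when the call began, along the tool's axes at that moment; what a row does not reach only later rows make up. The controller multiplies each number of a shift by 250 mm and each number of a turn by 45 degrees. A row lasts 1/10 s, in which the tool goes at most 50 mm and 8.59 degrees, less where a joint would pass 70% of its speed; a pose out of reach is approached as far as the arm can. A call with a number of a shift or a turn outside -1 to 1 is refused whole. A call with a gripper value outside its range is refused whole. The fingers move at their own pace and stop on an object; "newtons" is the grip in N (left out, the last holds). Time passes only in rows, so rows that repeat a pose let the fingers close. It gives the time, the measured TCP pose, the force, the opening and the grip force at its end, in the units of the state.
- arm.get_state(): the state, without advancing time (a new reading comes with each control period).
- vision.grab_frame(name): name is "scene" or "side" or "wrist"; returns a dict with "color" (420x560x3 uint8, red, green, blue), "vfov" (degrees; the focal length in pixels is half the picture's height over the tangent of half this angle, whatever the lens; pixels are square), "cx", "cy" (the principal point, pixels), "extrinsics" (4x4, takes a point from world to camera coordinates). Camera axes: x right, y down, z forward; pixel columns grow to the right and rows downward; lengths in m; the calibration is good to about 2 mm. A picture is of the moment at which its call begins. There is no depth.
- arm.job_done(): hands the job in; it is judged then, once.
The state is a dict: "t": time; "q": joint angles; "qd": joint speeds; "joint_efforts": joint torques, N m; "eef_pos": TCP position; "ee_rot": TCP orientation; "force": force on the tool from outside, world axes, zero at the start; "moment": the same for the moment, N m; "width": finger opening in m; "gripper_force": force on a finger pad.
Only numpy, scipy, OpenCV 4.12 (cv2) and the standard library are available. Lean on these libraries where they do the work, as an engineer would, in place of code of your own. Each camera call takes 0.05 s, during which the arm holds its last target. There are 200 camera calls.

## Working session

There is one attempt and no reset: what is moved stays moved. The work goes in short steps, Python scripts to look and compute and a tool call to move; the robot and the scene stay as the last step left them, time stands still between calls to the robot, and variables do not carry over. Pictures are saved under pics/ and viewed, at most 10 in all, crops included, and the job is handed in when it is done.

Besides the shell and the picture viewer there is one more tool, called after "Emit:" as name([rows], argument=value, ...), one row to a line, values as JSON. jog_arm: Moves the arm, as the interface text tells. Its arguments: {"type":"object","properties":{"steps":{"type":"array","items":{"type":"array","items":{"type":"array","items":{"type":"number"}}}},"newtons":{"type":"number"}},"required":["steps"]}

```bash
mkdir -p pics
cat > h.py <<'E'
import numpy as np, cv2, json
from station import arm, vision
def grab(name,fn):
    f=vision.grab_frame(name); cv2.imwrite('pics/'+fn+'.png',cv2.cvtColor(f['color'],cv2.COLOR_RGB2BGR))
    np.savez('pics/'+fn+'.npz',v=f['vfov'],cx=f['cx'],cy=f['cy'],E=f['extrinsics']); return f
def load(fn):
    d=np.load('pics/'+fn+'.npz'); return 210/np.tan(np.radians(float(d['v']))/2),float(d['cx']),float(d['cy']),d['E']
def ray(fn,u,v,z):
    f,cx,cy,E=load(fn); R=E[:3,:3];c=-R.T@E[:3,3]; d=R.T@np.array([(u-cx)/f,(v-cy)/f,1]); return c+d*(z-c[2])/d[2]
def proj(fn,p):
    f,cx,cy,E=load(fn); q=E[:3,:3]@np.array(p)+E[:3,3]; return q[0]/q[2]*f+cx,q[1]/q[2]*f+cy
def crop(fn,out,x0,y0,x1,y1,k):
    im=cv2.imread('pics/'+fn+'.png')[y0:y1,x0:x1]; cv2.imwrite('pics/'+out+'.png',cv2.resize(im,None,fx=k,fy=k,interpolation=cv2.INTER_CUBIC))
E
python3 - <<'E'
from h import *
a=grab('scene','s0');b=grab('side','d0')
for n in('s0','d0'):
    print(load(n))
s=arm.get_state();print(s['eef_pos'],s['ee_rot'],s['t'],s['width'])
cv2.imwrite('pics/both.png',cv2.resize(np.vstack([cv2.imread('pics/s0.png'),cv2.imread('pics/d0.png')]),None,fx=.7,fy=.7))
E
```

```text
(np.float64(453.11403608894864), 275.65355254266217, 213.99128320536371, array([[-0.81715253,  0.57623432,  0.01468866,  0.43481179],
       [ 0.44038099,  0.64053664, -0.62910842, -0.19161825],
       [-0.37192249, -0.50760893, -0.77717877,  1.46493543],
       [ 0.        ,  0.        ,  0.        ,  1.        ]]))
(np.float64(510.60467839968703), 279.51917353283403, 210.55292010730426, array([[ 0.78875222, -0.61455588, -0.01382069, -0.44532102],
       [-0.39923332, -0.49504124, -0.77171687,  0.25626902],
       [ 0.46742133,  0.61421107, -0.63581606,  1.2248703 ],
       [ 0.        ,  0.        ,  0.        ,  1.        ]]))
[0.15564295 0.65637375 0.22572712] [ 3.14013329e+00 -1.36241895e-04 -2.32894407e-01] 0.1 0.0879527241706412
```

View pics/s0.png

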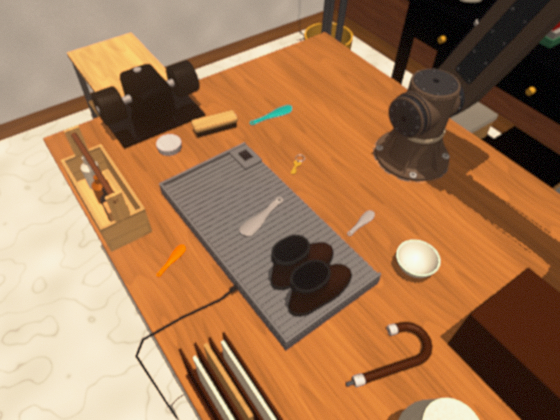

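View pics/d0.png

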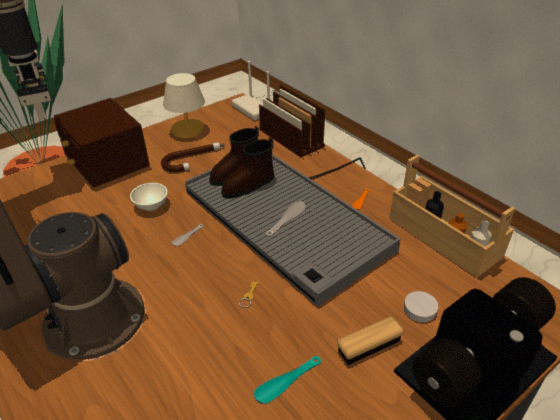

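The scene view shows the steel shoehorn on the tray (handle ~(281,200), blade ~(243,232)) and the rocker at ~(245,155). In the side view they are at about (270,233)–(303,205) and (313,274). I'll enlarge both for exact pixels.

Run:
```python
from h import *
crop('s0','s0c',150,135,390,315,3.3)
crop('d0','d0c',180,150,410,310,3.4)
```

```text
(no output)
```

View pics/s0c.png

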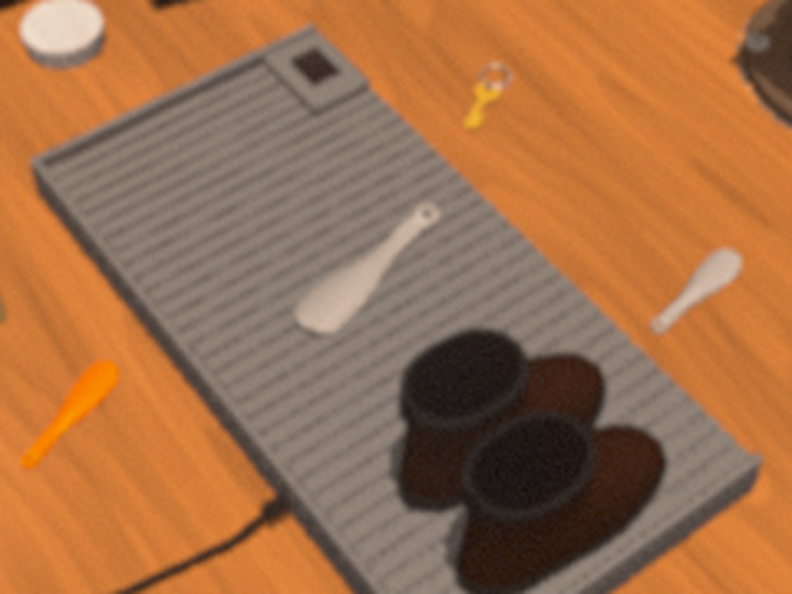

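View pics/d0c.png

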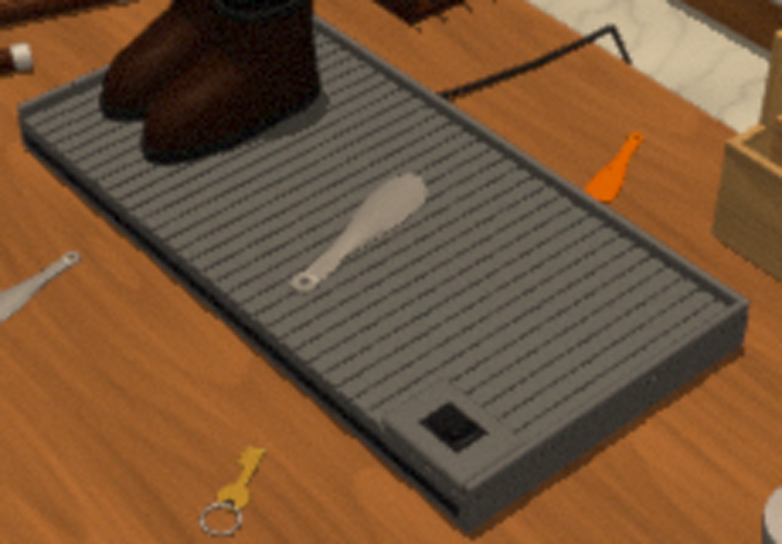

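Scene crop: front-right tray corner ≈(316,28), front-left (760,460), back-right (35,160), rocker (317,66), handle end (437,206), blade end (310,327). Side crop: corners (465,487), (22,108), (745,302), rocker (455,427), handle end (294,288), blade end (423,180).

Run:
```python
from h import *
S=lambda u,v,z:ray('s0',150+u/3.3,135+v/3.3,z)[:2]
D=lambda u,v,z:ray('d0',180+u/3.4,150+v/3.4,z)[:2]
P={'FR':((316,28),(465,487),.048),'FL':((760,460),(22,108),.05),'BR':((35,160),(745,302),.05),'rock':((317,66),(455,427),.053),'handle':((437,206),(294,288),.040),'blade':((310,327),(423,180),.044),
'key':((485,97),(235,480),.003),'keyring':((497,75),(220,520),.003),'bootheel/toe inner':((600,375),(145,150),.05)}
np.set_printoptions(precision=4,suppress=True)
R={}
for k,(a,b,z) in P.items():
    s,d=S(*a,z),D(*b,z); R[k]=(s+d)/2; print(k,s,d,R[k])
y=R['FL']-R['FR'];print('tray yaw',np.arctan2(-y[0],y[1]),np.linalg.norm(y))
x=R['BR']-R['FR'];print('yaw by x',np.arctan2(x[1],x[0]),np.linalg.norm(x))
h=R['blade']-R['handle'];print('horn yaw',np.arctan2(h[1],h[0]),np.linalg.norm(h))
```

```text
FR [ 0.437  -0.2983] [ 0.4384 -0.3068] [ 0.4377 -0.3025]
FL [0.4218 0.2916] [0.4213 0.2777] [0.4215 0.2847]
BR [ 0.7318 -0.2917] [ 0.7316 -0.3013] [ 0.7317 -0.2965]
rock [ 0.467  -0.2497] [ 0.4671 -0.2628] [ 0.4671 -0.2562]
handle [ 0.4688 -0.0574] [ 0.4742 -0.0594] [ 0.4715 -0.0584]
blade [ 0.6302 -0.0078] [ 0.6397 -0.0222] [ 0.635 -0.015]
key [ 0.3309 -0.169 ] [ 0.3379 -0.1672] [ 0.3344 -0.1681]
keyring [ 0.3033 -0.1865] [ 0.3075 -0.1915] [ 0.3054 -0.189 ]
bootheel/toe inner [0.4713 0.1636] [0.4737 0.1559] [0.4725 0.1598]
tray yaw 0.02753669485177392 0.5874064174098349
yaw by x 0.0204298658958989 0.2940846710794022
horn yaw 0.25955153662954594 0.16915155202389603
```

```bash
cat >> h.py <<'E'
from scipy.spatial.transform import Rotation as Ro
def plan(wps,p=None,e=None):
    s=arm.get_state(); p=np.array(s['eef_pos'] if p is None else p); R=Ro.from_euler('xyz',s['ee_rot'] if e is None else e)
    for (x,y,z,yaw) in wps:
        q=np.array([x,y,z]); T=Ro.from_euler('xyz',[np.pi,0,yaw])
        print(np.round(np.r_[R.inv().apply(q-p)/.25,(R.inv()*T).as_rotvec()/(np.pi/4)],3).tolist())
        p,R=q,T
E
python3 - <<'E'
from h import *
S=lambda u,v,z:ray('s0',150+u/3.3,135+v/3.3,z)[:2]
D=lambda u,v,z:ray('d0',180+u/3.4,150+v/3.4,z)[:2]
print('boot right side base',D(325,105,.04),D(200,160,.04),D(312,20,.165),'scene top', S(410,365,.165),S(470,330,.165))
plan([(.40,.50,.23,-.45),(.55,.28,.25,-.9),(.55,.04,.25,-1.3),(.50,-.19,.20,-1.547),(.467,-.269,.08,-1.547)])
E
```

```text
boot right side base [0.64401975 0.1207713 ] [0.50972114 0.12509694] [0.60663307 0.08624299] scene top [0.63538235 0.13667706] [0.58346811 0.13611143]
[1.095, 0.383, -0.016, 0.002, -0.0, 0.276]
[0.923, 0.531, -0.08, 0.0, -0.0, 0.573]
[0.752, 0.597, 0.0, -0.0, -0.0, 0.509]
[0.833, 0.439, 0.2, -0.0, -0.0, 0.314]
[0.313, 0.139, 0.48, 0.0, 0.0, 0.0]
```

Emit:
jog_arm([
  [[255, 1.0, 0.38, -0.06, 0, 0, 0.28], [255, 1.0, 0.38, -0.06, 0, 0, 0.28], [255, 1.0, 0.38, -0.06, 0, 0, 0.28], [255, 1.0, 0.38, -0.06, 0, 0, 0.28], [255, 1.0, 0.38, -0.06, 0, 0, 0.28], [255, 1.0, 0.38, -0.06, 0, 0, 0.28]],
])

```text
t: 0.7
eef_pos: [0.3799, 0.5039, 0.2417]
ee_rot: [3.141, -0.0, -0.456]
force: [-0.8, 0.8, -0.0]
width: 0.0453
gripper_force: 0.0
```

Emit:
jog_arm([
  [[255, 0.92, 0.53, -0.04, 0, 0, 0.57], [255, 0.92, 0.53, -0.04, 0, 0, 0.57], [255, 0.92, 0.53, -0.04, 0, 0, 0.57], [255, 0.92, 0.53, -0.04, 0, 0, 0.57], [255, 0.92, 0.53, -0.04, 0, 0, 0.57], [255, 0.92, 0.53, -0.04, 0, 0, 0.57]],
])

```text
t: 1.3
eef_pos: [0.5274, 0.2836, 0.2516]
ee_rot: [3.141, -0.0, -0.903]
force: [0.3, 0.8, -0.1]
width: 0.0014
gripper_force: 0.0
```

Emit:
jog_arm([
  [[255, 0.75, 0.6, 0, 0, 0, 0.51], [255, 0.75, 0.6, 0, 0, 0, 0.51], [255, 0.75, 0.6, 0, 0, 0, 0.51], [255, 0.75, 0.6, 0, 0, 0, 0.51], [255, 0.75, 0.6, 0, 0, 0, 0.51], [255, 0.75, 0.6, 0, 0, 0, 0.51]],
])

```text
t: 1.9
eef_pos: [0.5241, 0.0434, 0.2516]
ee_rot: [3.141, -0.0, -1.304]
force: [0.7, 0.1, 0.0]
width: 0.0009
gripper_force: 0.0
```

Emit:
jog_arm([
  [[255, 0.83, 0.44, 0.2, 0, 0, 0.31], [255, 0.83, 0.44, 0.2, 0, 0, 0.31], [255, 0.83, 0.44, 0.2, 0, 0, 0.31], [255, 0.83, 0.44, 0.2, 0, 0, 0.31], [255, 0.83, 0.44, 0.2, 0, 0, 0.31], [255, 0.83, 0.44, 0.2, 0, 0, 0.31], [255, 0.83, 0.44, 0.2, 0, 0, 0.31]],
])

```text
t: 2.6
eef_pos: [0.4741, -0.1828, 0.2011]
ee_rot: [3.141, 0.0, -1.546]
force: [0.5, 0.4, 0.6]
width: 0.0004
gripper_force: 0.0
```

Run:
```python
from h import *
grab('wrist','w1')
s=arm.get_state();print(s['eef_pos'],s['ee_rot'],s['t'],s['width'],s['force'])
for p in [(.467,-.256,.053),(.467,-.268,.057),(.4715,-.0584,.04),(.635,-.015,.045)]: print(proj('w1',p))
plan([(.467,-.269,.08,-1.547),(.467,-.269,.05,-1.547)])
```

```text
[ 0.47454273 -0.18209138  0.20146996] [ 3.14149189e+00  1.13824910e-04 -1.54479485e+00] 2.65 0.0007392589875759483 [-0.43574194  0.19641013 -0.51471347]
(np.float64(290.0023278795966), np.float64(106.32007907719785))
(np.float64(290.60780792533774), np.float64(91.94450947039229))
(np.float64(279.5273100108658), np.float64(293.1687123550275))
(np.float64(132.2119535749532), np.float64(326.5236977747729))
[0.347, 0.039, 0.486, 0.0, 0.0, 0.003]
[0.0, -0.0, 0.12, 0.0, 0.0, 0.0]
```

View pics/w1.png

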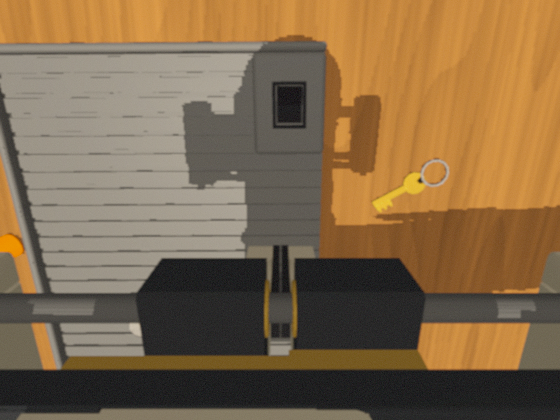

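The wrist view shows the rocker at (289,104), within about 2 px of my prediction; the front edge is at column ~322. I'll press it now.

Emit:
jog_arm([
  [[255, 0.35, 0.04, 0.49, 0, 0, 0], [255, 0.35, 0.04, 0.49, 0, 0, 0], [255, 0.35, 0.04, 0.49, 0, 0, 0], [255, 0.35, 0.04, 0.49, 0, 0, 0], [255, 0.35, 0.04, 0.49, 0, 0, 0]],
])

```text
t: 3.15
eef_pos: [0.4668, -0.2695, 0.0783]
ee_rot: [3.139, 0.0, -1.544]
force: [0.2, 0.0, 0.2]
width: 0.0005
gripper_force: 0.0
```

Emit:
jog_arm([
  [[255, 0, 0, 0.03, 0, 0, 0], [255, 0, 0, 0.06, 0, 0, 0], [255, 0, 0, 0.08, 0, 0, 0], [255, 0, 0, 0.09, 0, 0, 0], [255, 0, 0, 0.1, 0, 0, 0], [255, 0, 0, 0.11, 0, 0, 0], [255, 0, 0, 0.11, 0, 0, 0]],
])

```text
t: 3.85
eef_pos: [0.467, -0.2707, 0.0523]
ee_rot: [-3.141, -0.001, -1.544]
force: [-1.2, -1.3, 5.5]
width: 0.0002
gripper_force: 2.9
```

Emit:
jog_arm([
  [[255, 0, 0, 0.006, 0, 0, 0], [255, 0, 0, 0.01, 0, 0, 0], [255, 0, 0, 0.01, 0, 0, 0]],
])

```text
t: 4.15
eef_pos: [0.4671, -0.2708, 0.0519]
ee_rot: [-3.14, -0.001, -1.543]
force: [-7.8, 4.7, 28.6]
width: 0.0001
gripper_force: 14.4
```

Emit:
jog_arm([
  [[255, 0, 0, -0.2, 0, 0, 0], [255, 0, 0, -0.4, 0, 0, 0], [255, -0.2, 0, -0.6, 0, 0, 0], [255, -0.35, 0.04, -0.6, 0, 0, 0], [255, -0.35, 0.04, -0.6, 0, 0, 0]],
])

```text
t: 4.65
eef_pos: [0.4544, -0.1801, 0.2016]
ee_rot: [-3.137, 0.001, -1.542]
force: [-0.1, -0.5, 0.2]
width: -0.0
gripper_force: 0.0
```

Run:
```python
from h import *
print(ray('w1',322,100,.048),ray('w1',320,230,.038))
grab('wrist','w2');grab('scene','s2');grab('side','d2')
s=arm.get_state();print(s['eef_pos'],s['ee_rot'],s['t'])
a=cv2.imread('pics/w2.png')[40:250,190:400]
b=cv2.imread('pics/d2.png')[150:310,180:410]
a=cv2.resize(a,(420,420));b=cv2.resize(b,None,fx=2.6,fy=2.6)[:420]
h=max(a.shape[0],b.shape[0]);pad=lambda i:cv2.copyMakeBorder(i,0,h-i.shape[0],0,0,0)
o=np.hstack([pad(a)[:, :200],pad(b)]);print(o.shape);cv2.imwrite('pics/m2.png',o)
plan([(.60,-.08,.20,-.75),(.668,-.006,.20,.26),(.668,-.006,.06,.26)])
```

```text
[ 0.43856935 -0.26194028  0.048     ] [ 0.43139586 -0.13320399  0.038     ]
[ 0.45419621 -0.18264254  0.19909565] [-3.14100592e+00  2.36759429e-04 -1.54304680e+00] 4.8
(420, 798, 3)
[-0.394, -0.594, -0.003, -0.001, -0.0, -1.01]
[-0.003, -0.402, -0.0, 0.0, 0.0, -1.286]
[0.0, -0.0, 0.56, 0.0, 0.0, 0.0]
```

View pics/m2.png

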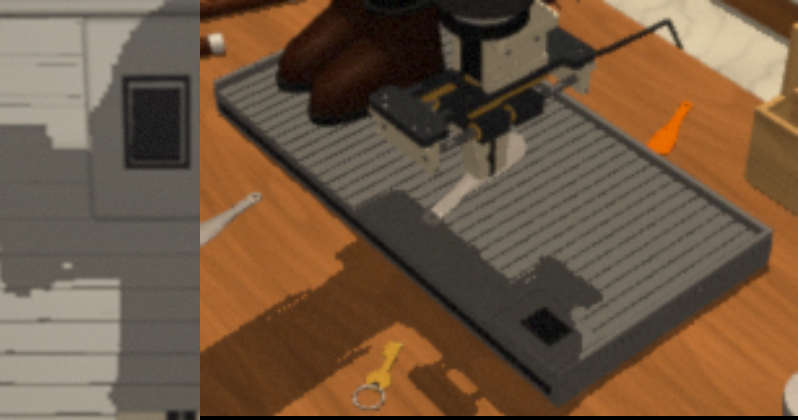

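The rocker is level on its -y side: the press stalled at 52 mm with 28 N, so it's off. Next I'll hover behind the blade with the camera facing the horn.

Run:
```python
from h import *
plan([(.60,-.06,.22,-2.3),(.665,-.006,.20,-2.88)])
```

```text
[-0.474, -0.597, -0.083, -0.001, 0.001, 0.964]
[-0.334, -0.05, 0.08, 0.0, -0.0, 0.738]
```

Emit:
jog_arm([
  [[197, -0.47, -0.6, -0.08, 0, 0, 0.96], [197, -0.47, -0.6, -0.08, 0, 0, 0.96], [197, -0.47, -0.6, -0.08, 0, 0, 0.96], [197, -0.47, -0.6, -0.08, 0, 0, 0.96], [197, -0.47, -0.6, -0.08, 0, 0, 0.96], [197, -0.47, -0.6, -0.08, 0, 0, 0.96]],
])

```text
t: 5.4
eef_pos: [0.6015, -0.062, 0.2167]
ee_rot: [3.139, -0.003, -2.301]
force: [-0.0, 0.2, -0.4]
width: 0.02
gripper_force: 0.0
```

Emit:
jog_arm([
  [[197, -0.33, -0.05, 0.08, 0, 0, 0.74], [197, -0.33, -0.05, 0.08, 0, 0, 0.74], [197, -0.33, -0.05, 0.08, 0, 0, 0.74], [197, -0.33, -0.05, 0.08, 0, 0, 0.74], [197, -0.33, -0.05, 0.08, 0, 0, 0.74], [197, -0.33, -0.05, 0.08, 0, 0, 0.74]],
])

```text
t: 6.0
eef_pos: [0.6649, -0.0096, 0.1985]
ee_rot: [-3.142, -0.001, -2.875]
force: [-0.3, 0.4, 0.4]
width: 0.0201
gripper_force: 0.0
```

Run:
```python
from h import *
grab('wrist','w3')
s=arm.get_state();print(s['eef_pos'],s['ee_rot'],s['t'],s['width'])
for p in [(.4715,-.0584,.04),(.635,-.015,.045)]: print(proj('w3',p))
```

```text
[ 0.66492747 -0.0094187   0.19880114] [ 3.14158988e+00 -5.13173236e-04 -2.87531386e+00] 6.05 0.019772639413723002
(np.float64(284.964994944236), np.float64(-58.703133612961466))
(np.float64(282.9113863990791), np.float64(154.08606134959794))
```

View pics/w3.png

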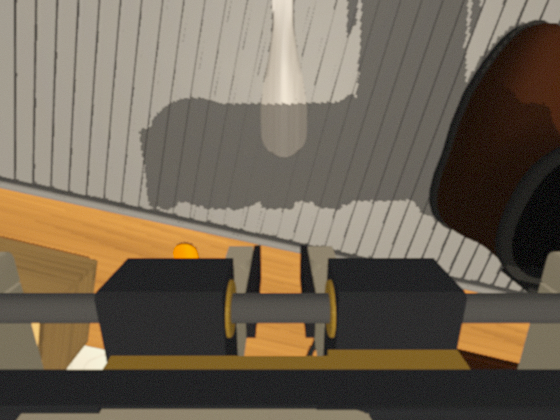

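The blade tip is at (284,157), close to the prediction of (283,154), and the horn axis is aligned with the tool x axis; the boot's nearest edge is at ~(435,180).

Run:
```python
from h import *
print(ray('w3',284,157,.044),ray('w3',283,0,.042))
for z in (.06,.11,.16): print(ray('w3',435,190,z),ray('w3',455,100,z),ray('w3',500,240,z))
t=ray('w3',284,157,.044); a=np.array([np.cos(.262),np.sin(.262),0])
g=t+a*.024;g[2]=.08; h=g.copy();h[2]=.042
print(g); plan([(*g,-2.88),(*h,-2.88)])
```

```text
[ 0.63753917 -0.01322944  0.044     ] [ 0.51204792 -0.04884219  0.042     ]
[0.62768462 0.12793073 0.06      ] [0.54974401 0.11274856 0.06      ] [0.65757477 0.20834589 0.06      ]
[0.62053359 0.10124155 0.11      ] [0.55564823 0.08860243 0.11      ] [0.64541706 0.16818697 0.11      ]
[0.61338256 0.07455237 0.16      ] [0.56155245 0.0644563  0.16      ] [0.63325936 0.12802805 0.16      ]
[ 0.66072014 -0.00701314  0.08      ]
[0.013, 0.014, 0.475, 0.0, -0.001, 0.006]
[0.0, -0.0, 0.152, 0.0, 0.0, 0.0]
```

Emit:
jog_arm([
  [[197, 0.01, 0.014, 0.2, 0, 0, 0], [197, 0.01, 0.014, 0.4, 0, 0, 0], [197, 0.01, 0.014, 0.5, 0, 0, 0], [197, 0.01, 0.014, 0.56, 0, 0, 0], [197, 0.01, 0.014, 0.6, 0, 0, 0], [197, 0.01, 0.014, 0.62, 0, 0, 0], [197, 0.01, 0.014, 0.62, 0, 0, 0]],
])

```text
t: 6.75
eef_pos: [0.6624, -0.0056, 0.0446]
ee_rot: [-3.141, 0.001, -2.879]
force: [-0.5, 0.2, -0.6]
width: 0.0203
gripper_force: 0.0
```

Emit:
jog_arm([
  [[197, 0, 0, 0.012, 0, 0, 0], [197, 0.02, 0, 0.012, 0, 0, 0], [197, 0.04, 0, 0.012, 0, 0, 0], [197, 0.06, 0, 0.012, 0, 0, 0], [197, 0.08, 0, 0.012, 0, 0, 0], [197, 0.1, 0, 0.012, 0, 0, 0], [197, 0.12, 0, 0.012, 0, 0, 0], [197, 0.14, 0, 0.012, 0, 0, 0]],
])

```text
t: 7.55
eef_pos: [0.6279, -0.0148, 0.0412]
ee_rot: [-3.142, 0.0, -2.88]
force: [-0.2, 0.1, 0.1]
width: 0.0202
gripper_force: 0.2
```

Emit:
jog_arm([
  [[197, 0.02, 0, 0, 0, 0, 0], [197, 0.04, 0, 0, 0, 0, 0], [197, 0.06, 0, 0, 0, 0, 0], [197, 0.08, 0, 0, 0, 0, 0], [197, 0.1, 0, 0, 0, 0, 0], [197, 0.12, 0, 0, 0, 0, 0], [197, 0.14, 0, 0, 0, 0, 0], [197, 0.16, 0, 0, 0, 0, 0]],
])

```text
t: 8.35
eef_pos: [0.5891, -0.0251, 0.0411]
ee_rot: [3.142, -0.0, -2.88]
force: [1.2, 0.3, 0.3]
width: 0.0197
gripper_force: 0.2
```

Run:
```python
from h import *
grab('wrist','w4');grab('side','d4');grab('scene','s4')
s=arm.get_state();print(s['eef_pos'],s['ee_rot'],s['t'],s['force'])
a=cv2.imread('pics/s4.png')[150:270,200:340];b=cv2.imread('pics/d4.png')[170:290,200:340];w=cv2.imread('pics/w4.png')
o=np.vstack([np.hstack([cv2.resize(a,(400,343),interpolation=2),cv2.resize(b,(400,343),interpolation=2)]),cv2.resize(w[:255],(800,255))[:, :]])
cv2.imwrite('pics/m4.png',o)
```

```text
[ 0.58904985 -0.02517771  0.04108825] [ 3.14154772e+00 -3.62223545e-04 -2.87971862e+00] 8.5 [0.79936208 0.52432722 0.77139433]
```

View pics/m4.png

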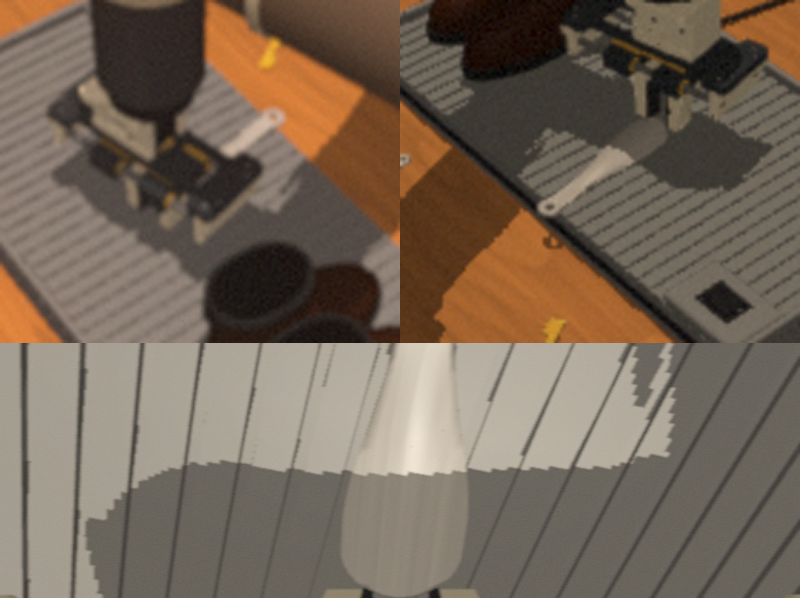

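The horn follows straight, with the fingertips on its blade end. Its handle end is now at the front edge: about (283,112) in the scene panel and (539,213) in the side panel.

Run:
```python
from h import *
k=400/140
a=ray('s4',200+283/k,150+112/k,.04);b=ray('d4',200+139/k,170+213/k,.04);print(a,b)
# front edge nearby (side panel lower/upper points on lit edge, z .038)
s=arm.get_state();p=np.array(s['eef_pos']);ax=np.array([np.cos(.262),np.sin(.262)])
for o in(.0075,.0095): print('handle from tcp',p[:2]-ax*(.170+o))
```

```text
[ 0.41073811 -0.05579777  0.04      ] [ 0.41397248 -0.06085758  0.04      ]
handle from tcp [ 0.41760723 -0.07115249]
handle from tcp [ 0.41567548 -0.07167051]
```

Emit:
jog_arm([
  [[197, 0.016, 0, 0, 0, 0, 0], [197, 0.032, 0, 0, 0, 0, 0], [197, 0.048, 0, 0, 0, 0, 0], [197, 0.064, 0, 0, 0, 0, 0], [197, 0.08, 0, 0, 0, 0, 0], [197, 0.09, 0, 0, 0, 0, 0], [197, 0.1, 0, 0, 0, 0, 0], [197, 0.1, 0, 0, 0, 0, 0]],
])

```text
t: 9.3
eef_pos: [0.565, -0.0316, 0.0411]
ee_rot: [3.142, -0.0, -2.88]
force: [-0.2, -0.1, -0.1]
width: 0.02
gripper_force: 0.0
```

Emit:
jog_arm([
  [[197, -0.04, 0, 0, 0, 0, 0], [197, -0.08, 0, 0, 0, 0, 0], [197, -0.08, 0, -0.2, 0, 0, 0], [197, -0.08, 0, -0.4, 0, 0, 0], [197, -0.08, 0, -0.6, 0, 0, 0], [197, -0.08, 0, -0.6, 0, 0, 0]],
])

```text
t: 9.9
eef_pos: [0.5897, -0.0258, 0.1991]
ee_rot: [-3.139, 0.012, -2.878]
force: [0.8, 0.2, 0.1]
width: 0.0202
gripper_force: 0.0
```

Emit:
jog_arm([
  [[197, 0.2, 0, -0.1, 0, 0, 0], [197, 0.3, 0, -0.2, 0, 0, 0], [197, 0.3, 0, -0.2, 0, 0, 0], [197, 0.3, 0, -0.2, 0, 0, 0]],
])

```text
t: 10.3
eef_pos: [0.513, -0.0455, 0.2423]
ee_rot: [3.142, 0.003, -2.88]
force: [0.5, 0.1, -0.7]
width: 0.0194
gripper_force: 0.0
```

Run:
```python
from h import *
grab('wrist','w5');grab('side','d5');grab('scene','s5')
s=arm.get_state();print(s['eef_pos'],s['ee_rot'],s['t'],s['force'])
a=cv2.imread('pics/s5.png')[150:240,240:345];b=cv2.imread('pics/d5.png')[200:290,200:305];w=cv2.imread('pics/w5.png')[:300]
o=np.vstack([np.hstack([cv2.resize(a,(400,343),interpolation=2),cv2.resize(b,(400,343),interpolation=2)]),cv2.copyMakeBorder(w[:257],0,0,0,240,0)])
cv2.imwrite('pics/m5.png',o)
```

```text
[ 0.51268229 -0.04552851  0.24024302] [ 3.14145782e+00 -1.28620874e-03 -2.87959921e+00] 10.45 [-0.28675046 -0.26789328 -0.07246341]
```

View pics/m5.png

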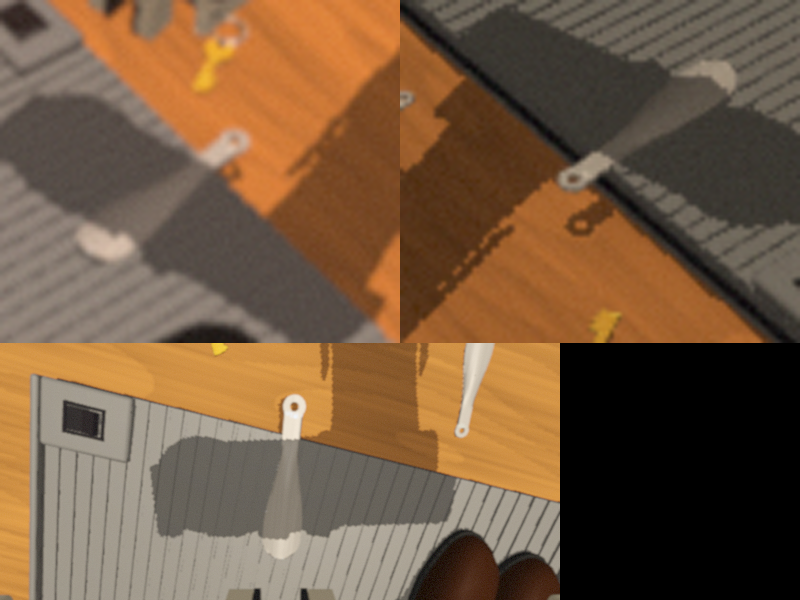

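The wrist picture shows the handle end at (294,51), blade end at (281,214), and the front edge running from (145,60) to (555,157).

Run:
```python
from h import *
A=ray('w5',145,60,.038)[:2];B=ray('w5',555,157,.038)[:2];d=(B-A)/np.linalg.norm(B-A)
H=ray('w5',294,51,.0385)[:2];T=ray('w5',281,214,.044)[:2];print(A,B,H,T,np.linalg.norm(T-H))
f=lambda p:d[0]*(p-A)[1]-d[1]*(p-A)[0]
print('overhang wrist',f(H), 'blade',f(T))
k=400/105
for fn,h,e1,e2 in(('s5',(247,133),(90,50),(380,320)),('d5',(559,184),(420,22),(735,310))):
    g=(lambda p,z:ray('s5',240+p[0]/k,150+p[1]/k,z)[:2]) if fn=='s5' else (lambda p,z:ray('d5',200+(p[0]-400)/k,200+p[1]/k,z)[:2])
    print(fn,g(h,.0385),g(e1,.038),g(e2,.038))
```

```text
[ 0.43654404 -0.20574712] [0.41843008 0.2389168 ] [ 0.39011442 -0.06418149] [ 0.55719753 -0.03260337] 0.1700410083792767
overhang wrist 0.040629063774660294 blade -0.12760089874778835
s5 [ 0.38574444 -0.06072953] [ 0.4341273  -0.20335574] [0.41695079 0.13340979]
d5 [ 0.39227045 -0.05984801] [0.41142373 0.15476326] [ 0.4143734  -0.22731175]
```

The overhang measures 40.6 mm, and the measured length of 170.0 mm confirms the scale. The tool is clear of everything.

```bash
python3 -c "
from station import arm
print(arm.job_done())"
```

```text
the job is handed in; nothing more can be done
None
```

I switched the warmer off, pushed the shoehorn until its handle end overhangs the front edge by about 40.6 mm (measured from the wrist camera), left the arm clear, and handed the job in; no verdict was returned.

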